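# Seat the baking tray in its cooling stand and take out the dark roll with the tongs

## Task

Push the baking tray fully home into the cooling stand with its four rolls still on it, so that it cannot shift while you serve from it. Then grip the kitchen tongs by their black handles, close them on the dark brown roll and lift it out of the tray, not touching any roll with the gripper. Finish holding the dark roll in the tongs, still and at least 8 cm above the tray, with the tray still home, the three pale rolls still lying on it and the salt shaker and the cream pot left where they were.

Things in the scene. Friction and masses are not known exactly. Their poses are not given: they have to be found in the camera images.
- stand: low steel cooling stand fixed to the counter, 216 (x) x 300 (y) x 49 (z) mm; origin: middle of its underside; mouth at its own -x (roughly towards the robot), +x is the way in. Side walls 260 mm apart inside; a rear stop closes the back, its face at x = +106 mm. Cross wires under the tray, 12 mm high; nothing but the side runners stands in front of x = -34 mm
- stand_mouth (a point): middle of the stand's open front, at x = -106 mm, 40 mm above the counter. Each side runner is a slot along the stand's x for the tray's rim: ledge top 34 mm above the counter, lip underside 45 mm, lip top 49 mm
- tray: aluminium baking tray, 213 (x) x 254 (y) x 14 mm, 0.4 kg; origin: middle of its underside; axes as the stand's. Floor 3 mm thick; the rim all round, 8 to 14 mm up, rides in the stand's slots, 3 mm play each side: underside 24 mm, rim top 38 mm above the counter. Starts pulled out 50 to 90 mm; home when it meets the rear stop (origins of tray and stand level in x, within 1 mm). Slides at 2 to 6 N
- tray_front (a point): middle of the front (robot-side) outer edge of the tray's rim, 11 mm above the tray's underside (35 mm above the counter): the place to push, along the stand's +x
- dark_roll: dark brown round bread roll, the one to take: 56 mm across at its widest (20 mm above its underside), 42 mm high, domed, a cross cut on top, flat underside, about 50 g, rigid; origin: middle of its underside, z up. Lies in the tray's front row, left or right: about 45 mm in front of the tray's middle and 55 mm aside; a pale roll has the other front place
- pale_roll_a: golden pale roll, same size, in the other place of the front row; origin as for the dark roll; stays on the tray
- pale_roll_b: golden pale roll, same size, back row of the tray, left; stays on the tray
- pale_roll_c: golden pale roll, same size, back row of the tray, right; stays on the tray
- tongs: sprung steel kitchen tongs lying on their side, so the two arms open and close level; 260 mm long, 24 mm high, 0.15 kg; origin at the pivot, on the underside; +x from the pivot to the red heads, z up. Both arms swing alike. Black grip sleeves 43 to 123 mm from the pivot. A spring holds them open (squeezing at the sleeves takes 3 N at first, 7 N when closed on a roll); they open if the grip eases
- tongs_grip (a point): point midway between the black sleeves, 90 mm from the pivot, at mid-height of the arms (12 mm above the counter at the start): where to grip, fingers closing across the tongs (their y). Over the outsides of the sleeves 64 mm when open, 46 mm when closed on a roll (sleeves then parallel). A grip of 25 N presses the roll with about 8 N; 15 to 30 N holds well
- tongs_mouth (a point): point midway between the two red heads, 205 mm from the pivot, at mid-height: where the middle of the roll belongs. Mouth about 95 mm wide inside when open; about 110 mm over the outsides of the heads; the heads are 24 mm high and reach 22 mm further than this point
- head_left: red silicone head on the arm at the tongs' +y side, a shallow cup facing the other; the origin is at the tongs' pivot, turning with the arm
- head_right: red silicone head on the arm at the tongs' -y side; the origin is at the tongs' pivot, turning with the arm
- tongs_left (a joint): how far each arm of the tongs is squeezed: 0 open, about 0.10 rad when closed on a roll, 0.17 at most
- salt_shaker: white salt shaker with a grey top, 44 mm across, 90 mm high, stands between the stand and the back wall on the right; leave alone
- cream_pot: round red and white cream pot, 58 mm across, 50 mm high; leave alone
Not all that is in view belongs to the job. Leave any turquoise look-alike of the pale_roll_a alone.

How it is judged (in metres and radians):
On the way, in this order (a step that is already met when the one before it is completed fails the run):
1. the tray is home in the stand with all four rolls on it (x of tray in the frame of stand above -0.007 m and z of tray in the frame of stand between 0.019 and 0.031 m and z of pale_roll_a in the frame of tray between -0.002 and 0.012 m and angle between each of pale_roll_a, pale_roll_b, pale_roll_c, dark_roll's own z axis and vertical below 0.3 rad and z of pale_roll_b in the frame of tray between -0.002 and 0.012 m and z of pale_roll_c in the frame of tray between -0.002 and 0.012 m and z of dark_roll in the frame of tray between -0.002 and 0.012 m), for 0.2 s.
2. the tongs are held in the gripper, off the counter (contact force between the fingers and tongs above 1 N and height (world z) of tongs_grip above 0.03 m), for 0.2 s.
3. the dark roll is lifted clear of the tray between both heads of the tongs (contact force between each of head_left, head_right and dark_roll above 0.3 N and value of joint tongs_left above 0.05 rad and contact force between the fingers and tongs above 1 N and contact force between each of tray, stand, the arm, the fingers, pale_roll_a, pale_roll_b, pale_roll_c and dark_roll below 0.05 N and z of dark_roll in the frame of tray above 0.06 m), for 0.2 s.
At the end, for the whole second after the job is handed in: the dark roll hangs still between the two heads of the tongs, which the gripper squeezes shut on it: its underside at least 60 mm above the tray's underside, touched by nothing but the tongs; the tray is within 7 mm of home in the stand and the three pale rolls lie upright on it (all of step 3 and x of tray in the frame of stand above -0.007 m and z of tray in the frame of stand between 0.019 and 0.031 m and z of pale_roll_a in the frame of tray between -0.002 and 0.012 m and angle between each of pale_roll_a, pale_roll_b, pale_roll_c's own z axis and vertical below 0.3 rad and z of pale_roll_b in the frame of tray between -0.002 and 0.012 m and z of pale_roll_c in the frame of tray between -0.002 and 0.012 m and linear speed of dark_roll below 0.03 m/s); the arm keeps its last pose, push and grip.
It fails at once if the gripper or arm touches a roll (contact force between any of the fingers, the arm and dark_roll above 0.5 N or contact force between any of the fingers, the arm and pale_roll_a above 0.5 N or contact force between any of the fingers, the arm and pale_roll_b above 0.5 N or contact force between any of the fingers, the arm and pale_roll_c above 0.5 N).
It fails at once if a bystander (salt shaker, cream pot) is shoved more than 30 mm (distance of any of salt_shaker, cream_pot from where it was at the start of the episode above 0.03 m).
It also fails if it takes over 59 s, if anything falls off the work surface, if the arm or the gripper's body presses on something with over 40 N, if the wrist force passes 120 N, or if a joint passes its speed limit or range.

## Robot

A 7-joint arm with a two-finger parallel gripper is mounted at the origin on a cart in front of the work surface, level with it; the furniture and walls round the work are solid. World frame = base frame: x ahead of the robot, y to its left, z up, the work surface at z = 0. Lengths are in m, angles in degrees, forces in N, time in s.
With the tool pointing down it reaches from about 0.425 to 0.875 m from the base axis. Payload 4.7 kg.
Tool frame: the origin (TCP) lies midway between the tips of the shut fingers; the grasp point (between the pads) lies 19 mm behind it; z points along the fingers, y is the direction in which the jaws open and shut (so a half turn about z gives the same grasp; the last joint's range is limited). The gripper opens to 87 mm and grips with 3 to 60 N. Pads are 19 mm wide; open, the fingers measure 117 mm over their backs; the gripper's body (75 mm by 190 mm) begins 51 mm behind the grasp point.
Start: joints at [-71.041, 18.392, -4.016, 83.108, 1.295, 78.541, -3.26], TCP at [0.203, 0.618, 0.187] pointing down, gripper open.
Joint ranges: [-163.93, 163.93], [-17.29, 119.83], [-79.2, 71.16], [3.27, 140.29], [-89.18, 269.18], [5.43, 117.66], [-154.24, 154.24]. Speed limits (degrees/s): [147.25, 147.25, 180, 180, 180, 180, 180].

## Interface

Orientations are given as [roll, pitch, yaw] about the fixed x, y, z axes, in that order (R = Rz(yaw) Ry(pitch) Rx(roll)).
In Python, from cell import env gives the robot as it stands. The module is installed in compiled form; this text tells all that it offers.
- The arm moves only by the tool servo_tool, never from a script. Its argument "plan" is a list of rows, each a list of 3 entries, a list of its own where there are three numbers: the opening, from 0 (shut) to 1 (fully open), then the shift along the tool's x, y, z in cm, then the turn, a rotation vector about the tool's x, y, z in degrees. A call has 1 to 20 rows; each row shifts and turns the pose as measured when the row begins, along the tool's axes as they then stand; what a row does not reach is not made up. A row lasts 1/12 s, in which the tool goes at most 41.7 mm and 7.16 degrees, less where a joint would pass 70% of its speed; a pose out of reach is approached as far as the arm can. A call is refused whole if a number of a shift passes 4.17 or a number of a turn 7.16, either way. A call with a gripper value outside its range is refused whole. The fingers move at their own pace and stop on an object; "force" is the grip in N (left out, the last holds). Time passes only in rows, so rows that do not move let the fingers close. It gives the time, the measured TCP pose, the force and the opening at its end, in the units of the state.
- env.get_obs(): the state, without advancing time (a new reading comes with each control period).
- env.read_camera(name): name is "scene" or "top" or "wrist"; returns a dict with "image" (400x640x3 uint8, blue, green, red), "fx", "fy", "cx", "cy" (pixels), "k1" (the pictures are not rectified: a ray, as slopes to the right and down, at radius r is drawn at 1 + k1 r^2 times it, then the intrinsics apply), "rvec" (rotation vector, rad) and "tvec" (3), from world to camera coordinates, as OpenCV has them; the wrist camera has in their place "T_tool_cam" (4x4, takes a point from camera to tool coordinates, whose origin is the TCP and whose axes are the flange's). Camera axes: x right, y down, z forward; pixel columns grow to the right and rows downward; lengths in m; the calibration is good to about 2 mm. A picture is of the moment at which its call begins: read the wrist's pose just before it. There is no depth.
- env.sign_off(): hands the job in, once; it reports no verdict.
The state is a dict: "time_s": time; "qpos": joint angles; "joint_velocities": joint speeds; "effort": joint torques, N m; "tool_pos": TCP position; "tool_rot": TCP orientation; "force": force on the tool from outside, world axes, zero at the start; "wrist_torque": the same for the moment, N m; "grip_width": finger opening in m.
Only numpy, scipy, OpenCV 4.12 (cv2) and the standard library are available. Lean on these libraries where they do the work, as an engineer would, in place of code of your own. Each camera call takes 0.05 s, during which the arm holds its last target. There are 200 camera calls.

## Working session

There is one attempt and no reset: what is moved stays moved. The work goes in short steps, Python scripts to look and compute and a tool call to move; the robot and the scene stay as the last step left them, time stands still between calls to the robot, and variables do not carry over. Pictures are saved under pics/ and viewed, about 8 in all and at most 12, crops included, and the job is handed in when it is done.

Besides the shell and the picture viewer there is one more tool, called as name([rows], argument=value, ...), one row to a line, values as JSON. servo_tool: Moves the arm, as the interface text tells. Its arguments: {"type":"object","properties":{"plan":{"type":"array"},"force":{"type":"number"}},"required":["plan"]}

```bash
mkdir -p pics
cat > h.py <<'E'
import numpy as np, cv2
from scipy.spatial.transform import Rotation as R
from cell import env
def obs():
    o=env.get_obs(); print({k:np.round(o[k],4).tolist() for k in("time_s","tool_pos","tool_rot","force","grip_width","qpos")}); return o
def toolR(o): return R.from_euler('xyz',o["tool_rot"],degrees=True).as_matrix()
def shot(name,fn,crop=None,scale=1):
    o=env.get_obs(); c=env.read_camera(name); im=c["image"]
    if crop: im=im[crop[1]:crop[3],crop[0]:crop[2]]
    cv2.imwrite("pics/"+fn,cv2.resize(im,None,fx=scale,fy=scale,interpolation=cv2.INTER_CUBIC)); return c,o
def cam(c,o=None):
    if "rvec" in c:
        Rm=cv2.Rodrigues(np.array(c["rvec"],float))[0]; t=np.array(c["tvec"],float).ravel(); return Rm.T,-Rm.T@t
    T=np.array(c["T_tool_cam"]); Rt=toolR(o); return Rt@T[:3,:3],Rt@T[:3,3]+np.array(o["tool_pos"])
def pix2w(c,uv,z,o=None):
    Rm,p=cam(c,o); out=[]
    for u,v in uv:
        d=np.array([(u-c["cx"])/c["fx"],(v-c["cy"])/c["fy"]]); s=d.copy()
        for _ in range(20): s=d/(1+c["k1"]*(s@s))
        r=Rm@np.array([s[0],s[1],1]); out.append(p+r*(z-p[2])/r[2])
    return np.array(out)
def w2pix(c,P,o=None):
    Rm,p=cam(c,o); q=(np.atleast_2d(P)-p)@Rm; s=q[:,:2]/q[:,2:]; s=s*(1+c["k1"]*(s**2).sum(1,keepdims=True))
    return s*[c["fx"],c["fy"]]+[c["cx"],c["cy"]]
E
python3 - <<'E'
from h import *
o=obs()
a,_=shot("top","top0.png"); b,_=shot("scene","scene0.png")
for c in(a,b): print(c["fx"],c["k1"],cam(c)[1])
E
```

```text
{'time_s': 0.0, 'tool_pos': [0.2023, 0.617, 0.1856], 'tool_rot': [-179.8891, 0.0027, 161.849], 'force': [-0.3369, -0.4536, 0.1583], 'grip_width': 0.087, 'qpos': [-71.0413, 18.4399, -4.0154, 83.1767, 1.2918, 78.5394, -3.2613]}
405.502261256792 -0.032964893864744896 [ 0.3670809  -0.01772862  1.07236373]
431.26188791135957 -0.054478804940804336 [-0.00099479  0.39648705  0.51201303]
```

View pics/top0.png

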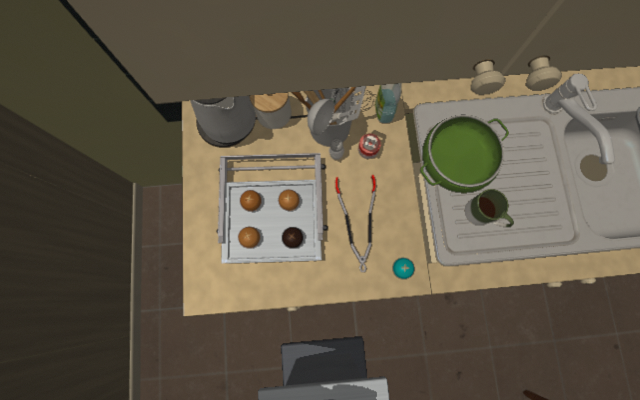

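View pics/scene0.png

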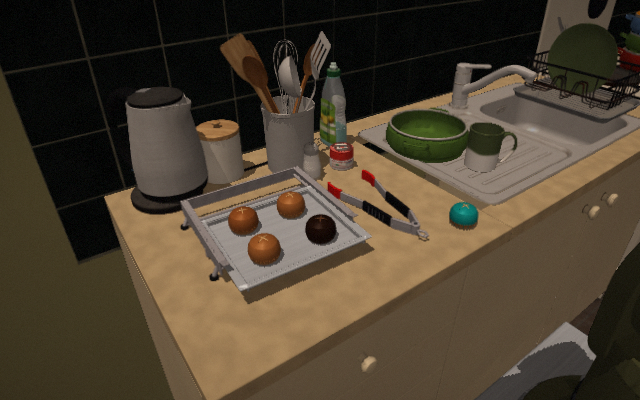

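Run:
```python
from h import *
c,_=shot("top","top1.png",(200,130,420,290),3.6)
print(np.round(pix2w(c,[(223,160),(322,155),(228,262),(322,262),(363,268),(403,268),(182,306),(428,296)],0.035),3))
```

```text
[[ 0.739  0.216  0.035]
 [ 0.729 -0.051  0.035]
 [ 0.465  0.212  0.035]
 [ 0.445 -0.026  0.035]
 [ 0.421 -0.127  0.035]
 [ 0.412 -0.228  0.035]
 [ 0.367  0.33   0.035]
 [ 0.338 -0.281  0.035]]
```

View pics/top1.png

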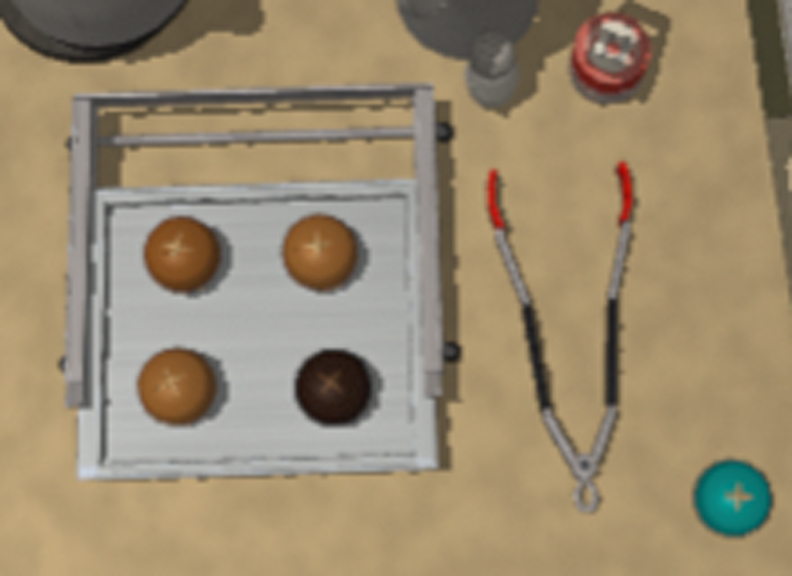

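Run:
```python
from h import *
c=env.read_camera("top")
def f(n,l,z):
    P=pix2w(c,[(u/3.6+200,v/3.6+130) for u,v in l],z)
    for p in P: print(n,np.round(p,4))
    return P[:,:2]
s=f("stand",[(66,407),(442,397),(73,95),(433,86)],.049)
t=f("trayfront",[(79,470),(437,463)],.038)
tb=f("trayback",[(98,190),(415,182)],.038)
g=f("tongs piv,grips,heads,headtips,sleeves ends L near,far, R near far",[(585,466),(537,357),(613,353),(495,200),(626,193),(493,172),(622,164),(546,410),(527,305),(612,405),(612,300)],.024)
d=f("rolls dark,a,b,c",[(333,386),(178,386),(182,254),(320,252)],.05)
yaw=lambda v:np.degrees(np.arctan2(v[1],v[0]))
print("stand yaw",yaw(s[2]-s[0]),yaw(s[3]-s[1]),yaw(s[0]-s[1])-90,yaw(s[2]-s[3])-90,"tray",yaw(t[0]-t[1])-90,"c",s.mean(0),t.mean(0))
m=(g[3]+g[4])/2; print("tongs yaw",yaw(m-g[0]),np.linalg.norm(m-g[0]), yaw((g[1]+g[2])/2-g[0]))
```

```text
stand [0.5137 0.2316 0.049 ]
stand [ 0.4977 -0.0323  0.049 ]
stand [0.7448 0.2201 0.049 ]
stand [ 0.728  -0.0462  0.049 ]
trayfront [0.4701 0.2264 0.038 ]
trayfront [ 0.4532 -0.0249  0.038 ]
trayback [0.6733 0.2063 0.038 ]
trayback [ 0.6588 -0.0268  0.038 ]
tongs piv,grips,heads,headtips,sleeves ends L near,far, R near far [ 0.4429 -0.1297  0.024 ]
tongs piv,grips,heads,headtips,sleeves ends L near,far, R near far [ 0.5238 -0.1038  0.024 ]
tongs piv,grips,heads,headtips,sleeves ends L near,far, R near far [ 0.5218 -0.159   0.024 ]
tongs piv,grips,heads,headtips,sleeves ends L near,far, R near far [ 0.6436 -0.085   0.024 ]
tongs piv,grips,heads,headtips,sleeves ends L near,far, R near far [ 0.6404 -0.1827  0.024 ]
tongs piv,grips,heads,headtips,sleeves ends L near,far, R near far [ 0.6653 -0.0856  0.024 ]
tongs piv,grips,heads,headtips,sleeves ends L near,far, R near far [ 0.663  -0.1824  0.024 ]
tongs piv,grips,heads,headtips,sleeves ends L near,far, R near far [ 0.485  -0.1063  0.024 ]
tongs piv,grips,heads,headtips,sleeves ends L near,far, R near far [ 0.5625 -0.1005  0.024 ]
tongs piv,grips,heads,headtips,sleeves ends L near,far, R near far [ 0.4844 -0.1539  0.024 ]
tongs piv,grips,heads,headtips,sleeves ends L near,far, R near far [ 0.5608 -0.1628  0.024 ]
rolls dark,a,b,c [0.5121 0.0433 0.05  ]
rolls dark,a,b,c [0.5215 0.1521 0.05  ]
rolls dark,a,b,c [0.6166 0.1448 0.05  ]
rolls dark,a,b,c [0.6093 0.0458 0.05  ]
stand yaw -2.8332413521578745 -3.433780138810185 -3.4567888025856632 -3.591467837784677 tray -3.8498725072258537 c [0.62105494 0.09330452] [0.46160876 0.10076166]
tongs yaw -1.1745619314463875 0.1991626609130871 -1.2008744487639131
```

servo_tool([
  [0,[0,-2,0],[0,0,-4.9]],
  [0,[-2,-3,0],[0,0,-4.9]],
  [0,[-2,-3,0],[0,0,-4.9]],
  [0,[-2,-3,0],[0,0,0]],
  [0,[-2,-3,0],[0,0,0]],
  [0,[-2,-3,0],[0,0,0]],
  [0,[0,0,0],[0,0,0]],
], force=20)

```text
time_s: 0.78
tool_pos: [0.2791, 0.4327, 0.1819]
tool_rot: [-179.7, -0.2, 177.7]
force: [0.9, -0.4, 0.2]
grip_width: 0.0483
```

```bash
cat >> h.py <<'E'
def go(pos,rpy=None):
    "tool-frame shift (cm) and turn (deg) from now to the target"
    o=obs(); Rt=toolR(o); d=Rt.T@(np.array(pos)-o["tool_pos"])*100
    w=np.zeros(3) if rpy is None else np.degrees((R.from_matrix(Rt).inv()*R.from_euler('xyz',rpy,degrees=True)).as_rotvec())
    print("shift cm",np.round(d,2),"turn",np.round(w,2)); return d,w
E
python3 -c "
from h import *
go([0.41,0.104,0.15],[180,0,176.5])"
```

```text
{'time_s': 0.7833, 'tool_pos': [0.2791, 0.4327, 0.1819], 'tool_rot': [-179.73, -0.2098, 177.7426], 'force': [0.8604, -0.3528, 0.2277], 'grip_width': 0.0483, 'qpos': [-59.5635, 2.5173, -0.5349, 102.215, -0.0383, 75.6044, 27.6547]}
shift cm [-14.38 -32.31   3.29] turn [-0.27 -0.21  1.24]
```

servo_tool([
  [0,[-1.2,-2.7,0.2],[0,0,0.4]],
  [0,[-1.2,-2.7,0.2],[0,0,0.4]],
  [0,[-1.2,-2.7,0.2],[0,0,0.4]],
  [0,[-1.2,-2.7,0.2],[0,0,0]],
  [0,[-1.2,-2.7,0.2],[0,0,0]],
  [0,[-1.2,-2.7,0.2],[0,0,0]],
  [0,[-1.2,-2.7,0.2],[0,0,0]],
  [0,[-1.2,-2.7,0.2],[0,0,0]],
  [0,[-1.2,-2.7,0.2],[0,0,0]],
  [0,[-1.2,-2.7,0.2],[0,0,0]],
  [0,[-1.2,-2.7,0.2],[0,0,0]],
  [0,[-1.2,-2.7,0.2],[0,0,0]],
  [0,[0,0,0],[0,0,0]],
])

```text
time_s: 1.87
tool_pos: [0.4082, 0.0848, 0.1571]
tool_rot: [180.0, -0.1, 176.3]
force: [0.4, 0.3, -0.5]
grip_width: 0.0006
```

```bash
python3 -c "
from h import *
go([0.42,0.104,0.029],[180,0,176.5])"
```

```text
{'time_s': 1.8667, 'tool_pos': [0.4082, 0.0848, 0.1571], 'tool_rot': [179.9813, -0.096, 176.3268], 'force': [0.3795, 0.2649, -0.4534], 'grip_width': 0.0006, 'qpos': [-40.7791, -11.0574, 22.7717, 116.8256, 4.3845, 73.5168, 66.6863]}
shift cm [-1.08  1.98 12.81] turn [ 0.02 -0.1  -0.17]
```

servo_tool([
  [0,[-0.2,0.4,2.5],[0,0,0]],
  [0,[-0.2,0.4,2.5],[0,0,0]],
  [0,[-0.2,0.4,2.5],[0,0,0]],
  [0,[-0.2,0.4,2.5],[0,0,0]],
  [0,[-0.2,0.3,2.3],[0,0,0]],
  [0,[0,0,0.5],[0,0,0]],
  [0,[0,0,0],[0,0,0]],
])

```text
time_s: 2.45
tool_pos: [0.4229, 0.1044, 0.0271]
tool_rot: [179.7, 0.3, 175.9]
force: [-0.5, -1.2, 0.2]
grip_width: 0.0003
```

```bash
python3 -c "
from h import *
go([0.45,0.102,0.029],[180,0,176.5]); shot('scene','s1.png',(130,140,450,340),2.4)"
```

```text
{'time_s': 2.45, 'tool_pos': [0.4229, 0.1044, 0.0271], 'tool_rot': [179.6945, 0.2572, 175.8608], 'force': [-0.4627, -1.1633, 0.218], 'grip_width': 0.0003, 'qpos': [-41.1714, -0.0116, 24.1708, 123.844, -0.2266, 55.8167, 68.9876]}
shift cm [-2.72 -0.04 -0.17] turn [ 0.3   0.26 -0.64]
```

View pics/s1.png

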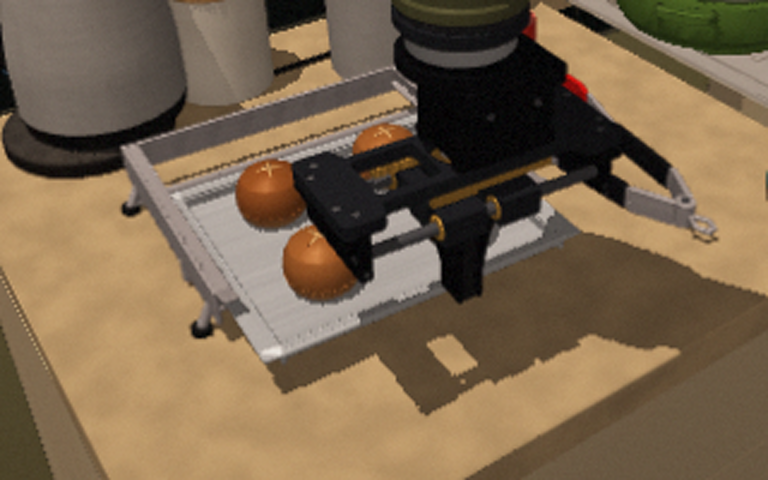

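servo_tool([
  [0,[-0.8,0,-0.1],[0,0,-0.3]],
  [0,[-0.8,0,0],[0,0,-0.3]],
  [0,[-0.8,0,0],[0,0,0]],
  [0,[-0.8,0,0],[0,0,0]],
  [0,[-0.8,0,0],[0,0,0]],
  [0,[-0.8,0,0],[0,0,0]],
  [0,[-0.8,0,0],[0,0,0]],
])

```text
time_s: 3.08
tool_pos: [0.489, 0.1026, 0.0359]
tool_rot: [179.3, 0.9, 176.6]
force: [-0.4, 0.1, 0.7]
grip_width: 0.0007
```

servo_tool([
  [0,[0,0,0],[0,0,0]],
])

```text
time_s: 3.17
tool_pos: [0.4913, 0.1023, 0.0364]
tool_rot: [179.3, 1.0, 176.5]
force: [0.3, 0.5, 0.1]
grip_width: 0.0003
```

```bash
python3 -c "
from h import *
go([0.45,0.102,0.029],[180,0,176.5]); shot('scene','s2.png',(130,140,450,340),2.4)"
```

```text
{'time_s': 3.1667, 'tool_pos': [0.4913, 0.1023, 0.0364], 'tool_rot': [179.3351, 0.9691, 176.5228], 'force': [0.254, 0.5025, 0.1364], 'grip_width': 0.0003, 'qpos': [-38.943, 7.239, 26.0064, 115.7383, -4.2212, 56.6998, 75.6667]}
shift cm [ 4.13 -0.29  0.66] turn [0.67 0.97 0.03]
```

View pics/s2.png

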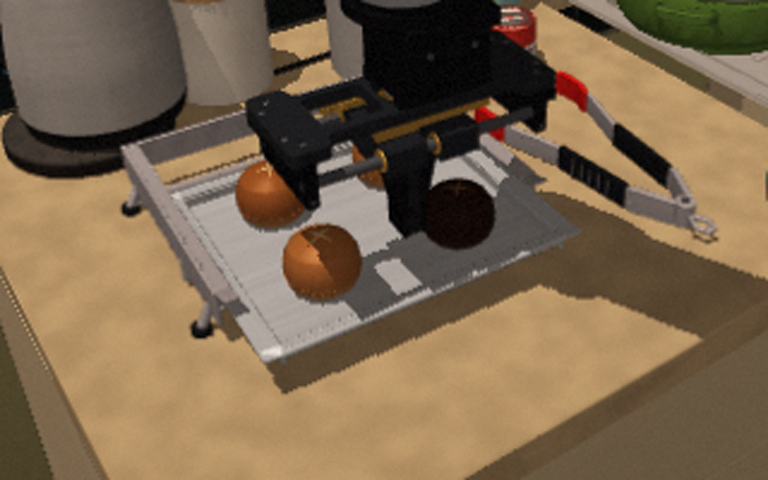

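servo_tool([
  [0,[0,0,-1.5],[0.3,0.4,0]],
  [0,[1.5,0,-0.5],[0.3,0.4,0]],
  [0,[2.5,0,0],[0,0,0]],
  [0,[2.0,0,0],[0,0,0]],
  [0,[0.7,0,0],[0,0,0]],
  [0,[0,0,0],[0,0,0]],
])

```text
time_s: 3.72
tool_pos: [0.4192, 0.105, 0.0552]
tool_rot: [-179.8, -0.2, 176.4]
force: [0.3, -0.0, -0.3]
grip_width: 0.0006
```

```bash
python3 -c "
from h import *
go([0.425,0.102,0.022],[180,0,176.5])"
```

```text
{'time_s': 3.7167, 'tool_pos': [0.4192, 0.105, 0.0552], 'tool_rot': [-179.8384, -0.1721, 176.4425], 'force': [0.3405, -0.0428, -0.3044], 'grip_width': 0.0006, 'qpos': [-41.8915, -2.3692, 23.9566, 122.2334, 1.2095, 60.1568, 67.8838]}
shift cm [-0.61 -0.25  3.32] turn [-0.16 -0.17 -0.06]
```

servo_tool([
  [0,[0,0,1.5],[0,0,0]],
  [0,[0,-0.2,1.4],[0,0,0]],
  [0,[-0.3,0,0.4],[0,0,0]],
  [0,[0,0,0],[0,0,0]],
  [0,[-0.6,0,0.1],[0,0,0]],
  [0,[-0.6,0,0.1],[0,0,0]],
  [0,[-0.6,0,0.1],[0,0,0]],
])

```text
time_s: 4.3
tool_pos: [0.4458, 0.1024, 0.0202]
tool_rot: [-180.0, 0.1, 176.5]
force: [0.6, 0.4, 1.0]
grip_width: 0.0008
```

servo_tool([
  [0,[-0.5,0,0.1],[0,0,0]],
  [0,[-0.5,0,0.1],[0,0,0]],
  [0,[-0.5,0,0.1],[0,0,0]],
  [0,[-0.5,0,0.1],[0,0,0]],
])

```text
time_s: 4.63
tool_pos: [0.4707, 0.1013, 0.0171]
tool_rot: [180.0, 0.3, 176.5]
force: [0.0, 0.3, -0.7]
grip_width: 0.0003
```

servo_tool([
  [0,[-0.5,0,0],[0,0.2,0]],
  [0,[-0.5,0,0],[0,0.2,0]],
])

```text
time_s: 4.8
tool_pos: [0.4816, 0.1006, 0.0169]
tool_rot: [180.0, -0.1, 176.5]
force: [-0.1, -0.4, 0.4]
grip_width: 0.0004
```

```bash
python3 -c "
from h import *
obs(); shot('scene','s3.png',(130,140,450,340),2.4)"
```

```text
{'time_s': 4.8, 'tool_pos': [0.4816, 0.1006, 0.0169], 'tool_rot': [179.9788, -0.1353, 176.4886], 'force': [-0.0675, -0.3909, 0.3968], 'grip_width': 0.0004, 'qpos': [-39.1261, 8.7233, 26.0578, 116.8152, -4.7062, 55.5506, 75.8327]}
```

View pics/s3.png

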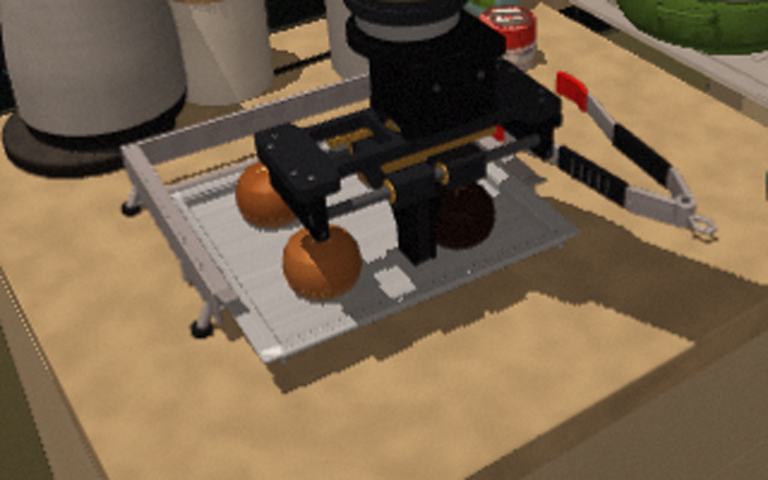

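```bash
python3 -c "
from h import *
o=obs(); c=env.read_camera('scene')
p=np.array(o['tool_pos']); print((w2pix(c,[p,p+[0,0,.04]])-[130,140])*2.4)
# tip pixel bottom, in world at several heights
for z in (.017,.027,.04,.06): print(z,pix2w(c,[(418/2.4+130,262/2.4+140)],z))
print('front edge corners',pix2w(c,[(265/2.4+130,358/2.4+140),(578/2.4+130,232/2.4+140)],.038))
w,oo=shot('wrist','w1.png')
"
```

```text
{'time_s': 4.85, 'tool_pos': [0.483, 0.1004, 0.0172], 'tool_rot': [179.9843, -0.0507, 176.465], 'force': [1.4906, 1.0507, -0.2466], 'grip_width': 0.0008, 'qpos': [-39.1006, 8.7999, 26.0845, 116.7071, -4.7172, 55.5122, 75.8601]}
[[415.53374564 290.75400012]
 [413.65116172 247.25129802]]
0.017 [[0.50910806 0.08121375 0.017     ]]
0.027 [[0.49880322 0.08758274 0.027     ]]
0.04 [[0.48540694 0.09586243 0.04      ]]
0.06 [[0.46479726 0.10860041 0.06      ]]
front edge corners [[ 0.4642632   0.22685464  0.038     ]
 [ 0.4471386  -0.02057761  0.038     ]]
```

View pics/w1.png

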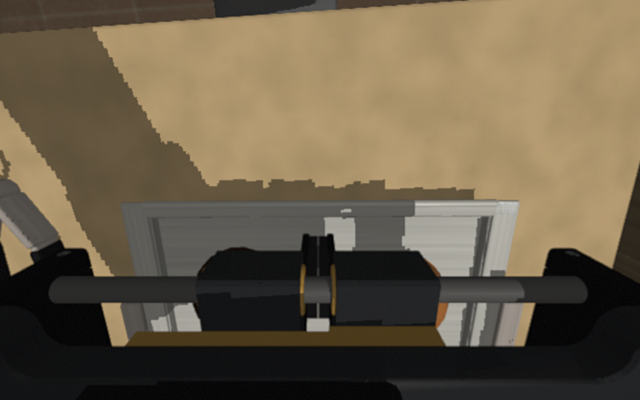

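```bash
python3 -c "
from h import *
c=env.read_camera('scene')
for p,t in (([.4229,.1044,.0271],(468,300)),([.4913,.1023,.0364],(408,236))):
  p=np.array(p); print((w2pix(c,[p+[0,0,d] for d in (0,.01,.02,.03)])-[130,140])*2.4,t)
w=env.read_camera('wrist'); o=env.get_obs(); print(w['T_tool_cam'])
p=np.array(o['tool_pos'])
print('tray front per wrist cam', pix2w(w,[(140,202),(320,202),(505,202)],.038,o))
print('tip px',w2pix(w,[p,p+[0,0,.02]],o))
o=obs()
"
```

```text
[[458.88861801 329.95332408]
 [458.74170681 318.89686681]
 [458.59236367 307.65913411]
 [458.44053384 296.23608806]] (468, 300)
[[406.09800588 264.9808797 ]
 [405.56406962 254.07054226]
 [405.02269598 242.99422798]
 [404.47374976 231.74855071]] (408, 236)
[[-9.27687626e-05 -9.55216164e-01 -2.95908889e-01  8.24002446e-02]
 [ 9.99999689e-01  1.43158225e-04 -7.75629909e-04 -8.74443047e-04]
 [ 7.83256018e-04 -2.95908869e-01  9.55215854e-01 -1.97302017e-01]
 [ 0.00000000e+00  0.00000000e+00  0.00000000e+00  1.00000000e+00]]
tray front per wrist cam [[ 0.44707633 -0.00971253  0.038     ]
 [ 0.4539903   0.1026634   0.038     ]
 [ 0.46109026  0.21807351  0.038     ]]
tip px [[319.0757782  228.81013705]
 [319.20106937 240.54180609]]
{'time_s': 5.05, 'tool_pos': [0.4808, 0.1006, 0.0168], 'tool_rot': [179.9864, -0.1462, 176.4749], 'force': [-0.4379, -0.1488, 0.4869], 'grip_width': 0.0003, 'qpos': [-39.1518, 8.6407, 26.0468, 116.9137, -4.6566, 55.5366, 75.7608]}
```

servo_tool([
  [0,[0,0,-2],[0,0,0]],
  [0,[1.0,0,-1],[0,0,0]],
  [0,[2.5,0,0],[0,0,0]],
  [0,[2.0,0,0],[0,0,0]],
  [0,[0.5,0,0],[0,0,0]],
  [0,[0,0,1],[0,0,0]],
  [0,[0,0,2],[0,0,0]],
  [0,[0,0,1.0],[0,0,0]],
  [0,[0,0,0.2],[0,0,0]],
  [0,[0,0,0],[0,0,0]],
])

```text
time_s: 5.88
tool_pos: [0.4197, 0.1047, 0.0036]
tool_rot: [179.9, 0.0, 176.6]
force: [0.0, 0.1, 0.4]
grip_width: 0.0005
```

servo_tool([
  [0,[0,0,0.2],[0,0,0]],
  [0,[0,0,0.2],[0,0,0]],
  [0,[0,0,0.2],[0,0,0]],
  [0,[0,0,0.2],[0,0,0]],
])

```text
time_s: 6.22
tool_pos: [0.422, 0.1045, -0.0044]
tool_rot: [179.9, 0.1, 176.5]
force: [0.2, 0.7, -0.8]
grip_width: 0.0006
```

servo_tool([
  [0,[0,0,0.25],[0,0,0]],
  [0,[0,0,0.25],[0,0,0]],
  [0,[0,0,0.25],[0,0,0]],
])

```text
time_s: 6.47
tool_pos: [0.4229, 0.1049, -0.0119]
tool_rot: [179.8, 0.2, 176.5]
force: [0.7, -0.4, 0.7]
grip_width: 0.0006
```

servo_tool([
  [0,[0,0,0.2],[0,0,0]],
  [0,[0,0,0.2],[0,0,0]],
  [0,[0,0,0.2],[0,0,0]],
])

```text
time_s: 6.72
tool_pos: [0.4229, 0.105, -0.0186]
tool_rot: [179.8, 0.2, 176.5]
force: [0.6, -0.3, -0.0]
grip_width: 0.0005
```

servo_tool([
  [0,[0,0,0.15],[0,0,0]],
  [0,[0,0,0.15],[0,0,0]],
  [0,[0,0,0.15],[0,0,0]],
])

```text
time_s: 6.97
tool_pos: [0.4228, 0.105, -0.0237]
tool_rot: [179.8, 0.2, 176.5]
force: [0.4, 0.4, 0.2]
grip_width: 0.0007
```

```bash
python3 -c "
from h import *
obs(); shot('scene','s4.png',(260,180,400,310),4)"
```

```text
{'time_s': 6.9667, 'tool_pos': [0.4228, 0.105, -0.0237], 'tool_rot': [179.8239, 0.2297, 176.5173], 'force': [0.4124, 0.4188, 0.1688], 'grip_width': 0.0007, 'qpos': [-41.3386, 5.1817, 24.9162, 126.0984, -3.0067, 48.9627, 71.9702]}
```

View pics/s4.png

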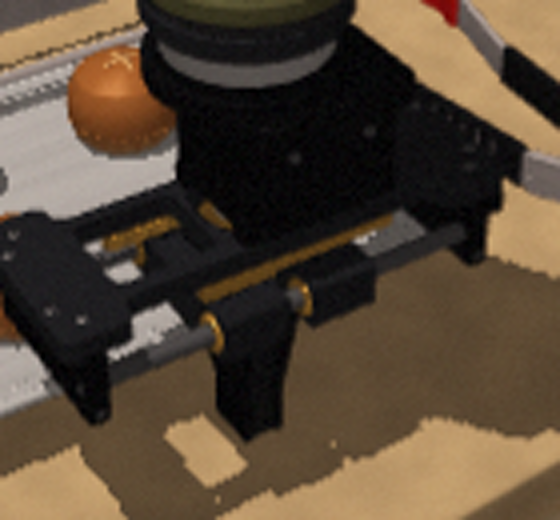

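servo_tool([
  [0,[0,0,0.12],[0,0,0]],
  [0,[0,0,0.12],[0,0,0]],
  [0,[0,0,0.12],[0,0,0]],
])

```text
time_s: 7.27
tool_pos: [0.4228, 0.1049, -0.0278]
tool_rot: [179.8, 0.2, 176.5]
force: [0.1, -0.4, -0.0]
grip_width: 0.0005
```

servo_tool([
  [0,[0,0,0.12],[0,0,0]],
  [0,[0,0,0.12],[0,0,0]],
])

```text
time_s: 7.43
tool_pos: [0.4229, 0.105, -0.0303]
tool_rot: [179.8, 0.2, 176.5]
force: [0.0, -0.0, -0.2]
grip_width: 0.0003
```

```bash
python3 -c "
from h import *
c=env.read_camera('scene'); o=env.get_obs()
Rm,p=cam(c)
for n,uv,x in(('tip',(322.5,289.2),.4229),('bodyL',(283.75,285),.4229),('bodyR',(260+485/4,180+262/4),.4229)):
  for dx in(-.037,-.01,0,.037):
    a=pix2w(c,[uv],0)[0]; d=a-p; t=(x+dx-p[0])/d[0]; print(n,dx,np.round(p+t*d,4))
w=env.read_camera('wrist')
for dz in(-.025,0,.025):
  oo=dict(o); oo['tool_pos']=[.483,.1004,.0172+dz]; oo['tool_rot']=[180,0,176.46]
  P=pix2w(w,[(122,203),(518,201)],.038,oo); print(dz,P,np.linalg.norm(P[0]-P[1]))
"
```

```text
tip -0.037 [0.3859 0.1278 0.0443]
tip -0.01 [0.4129 0.1091 0.0117]
tip 0 [ 4.229e-01  1.021e-01 -4.000e-04]
tip 0.037 [ 0.4599  0.0764 -0.0451]
bodyL -0.037 [0.3859 0.1928 0.0898]
bodyL -0.01 [0.4129 0.1786 0.0604]
bodyL 0 [0.4229 0.1733 0.0495]
bodyL 0.037 [0.4599 0.1538 0.0091]
bodyR -0.037 [0.3859 0.0126 0.074 ]
bodyR -0.01 [ 0.4129 -0.0142  0.0435]
bodyR 0 [ 0.4229 -0.0241  0.0321]
bodyR 0.037 [ 0.4599 -0.0608 -0.0097]
-0.025 [[ 0.44239419 -0.00363595  0.038     ]
 [ 0.45438042  0.20891903  0.038     ]] 0.212892675346009
0 [[ 0.44927433 -0.02149796  0.038     ]
 [ 0.46323837  0.22613004  0.038     ]] 0.24802141390313745
0.025 [[ 0.45615448 -0.03935996  0.038     ]
 [ 0.47209633  0.24334106  0.038     ]] 0.28315015246026587
```

servo_tool([
  [0,[0,0,0.12],[0,0,0]],
  [0,[0,0,0.12],[0,0,0]],
  [0,[0,0,0.12],[0,0,0]],
])

```text
time_s: 7.78
tool_pos: [0.423, 0.1051, -0.0341]
tool_rot: [179.8, 0.2, 176.5]
force: [0.3, 1.0, 0.0]
grip_width: 0.0005
```

servo_tool([
  [0,[0,0,0.12],[0,0,0]],
  [0,[0,0,0.12],[0,0,0]],
  [0,[0,0,0.12],[0,0,0]],
])

```text
time_s: 8.03
tool_pos: [0.423, 0.1051, -0.0354]
tool_rot: [179.8, 0.1, 176.5]
force: [-6.3, -1.8, 18.2]
grip_width: 0.0002
```

servo_tool([
  [0,[0,0,-1.0],[0,0,0]],
  [0,[0,0,-1.5],[0,0,0]],
  [0,[0,0,-0.2],[0,0,0]],
  [0,[0,0,0],[0,0,0]],
])

```text
time_s: 8.37
tool_pos: [0.4229, 0.1049, -0.0076]
tool_rot: [179.8, 0.1, 176.5]
force: [-0.5, -0.3, -0.1]
grip_width: 0.0003
```

servo_tool([
  [0,[-0.6,0.1,0.1],[0,0,0]],
  [0,[-0.6,0.1,0.1],[0,0,0]],
  [0,[-0.6,0.1,0.1],[0,0,0]],
  [0,[-0.6,0,0.1],[0,0,0]],
])

```text
time_s: 8.7
tool_pos: [0.4468, 0.1068, -0.0137]
tool_rot: [179.8, -0.1, 176.6]
force: [-5.1, 0.2, 2.5]
grip_width: 0.0007
```

servo_tool([
  [0,[-0.6,-0.1,0],[0,0,0]],
  [0,[-0.6,-0.1,0],[0,0,0]],
  [0,[-0.6,-0.1,-0.1],[0,0,0]],
  [0,[-0.6,0,0],[0,0,0]],
])

```text
time_s: 9.03
tool_pos: [0.4674, 0.1025, -0.016]
tool_rot: [180.0, -0.8, 176.6]
force: [-4.4, 0.9, 3.3]
grip_width: 0.0007
```

servo_tool([
  [0,[-0.6,0,0],[0,0,0]],
  [0,[-0.6,0,0],[0,0,0]],
])

```text
time_s: 9.2
tool_pos: [0.4795, 0.1016, -0.0165]
tool_rot: [180.0, -1.0, 176.6]
force: [-4.9, 1.0, 3.8]
grip_width: 0.0004
```

servo_tool([
  [0,[-0.5,0,-0.1],[0,-0.4,0]],
  [0,[-0.5,0,-0.1],[0,-0.4,0]],
])

```text
time_s: 9.37
tool_pos: [0.4914, 0.1002, -0.0151]
tool_rot: [-179.9, -0.1, 176.6]
force: [-1.9, 0.4, -1.1]
grip_width: 0.0003
```

servo_tool([
  [0,[-0.5,0,-0.1],[0,-0.4,0]],
  [0,[-0.5,0,0],[0,0,0]],
])

```text
time_s: 9.53
tool_pos: [0.5025, 0.0992, -0.0141]
tool_rot: [-179.9, 0.4, 176.6]
force: [-2.2, 0.5, -0.4]
grip_width: 0.0004
```

servo_tool([
  [0,[-0.4,0,0],[0,0,0]],
  [0,[-0.4,0,0],[0,0,0]],
])

```text
time_s: 9.7
tool_pos: [0.5115, 0.0987, -0.014]
tool_rot: [-179.9, 0.5, 176.6]
force: [-1.9, 0.5, -1.1]
grip_width: 0.0005
```

servo_tool([
  [0,[-0.4,0,0],[0,0,0]],
  [0,[-0.4,0,0],[0,0,0]],
])

```text
time_s: 9.87
tool_pos: [0.5113, 0.0987, -0.015]
tool_rot: [-179.9, -0.6, 176.7]
force: [-14.8, 1.6, 11.8]
grip_width: 0.0005
```

servo_tool([
  [0,[-0.4,0,0],[0,0,0]],
  [0,[-0.4,0,0],[0,0,0]],
])

```text
time_s: 10.03
tool_pos: [0.5103, 0.0987, -0.0158]
tool_rot: [-179.8, -1.7, 176.7]
force: [-14.4, -0.0, 10.6]
grip_width: 0.0008
```

servo_tool([
  [0,[1.0,0,0],[0,-0.8,0]],
  [0,[2.5,0,0],[0,-0.8,0]],
  [0,[2.5,0,-2],[0,0,0]],
  [1,[2.5,-2,-3],[0,0,0]],
  [1,[0,-4,-3],[0,0,0]],
  [1,[0,-4,-3],[0,0,0]],
  [1,[0,-4,-3],[0,0,0]],
  [1,[0,-4,0],[0,0,0]],
  [1,[0,-3,0],[0,0,0]],
  [1,[0,0,0],[0,0,0]],
])

```text
time_s: 10.87
tool_pos: [0.429, -0.0967, 0.1234]
tool_rot: [-179.8, 2.0, 176.9]
force: [0.6, -0.3, -0.1]
grip_width: 0.0392
```

```bash
python3 -c "
from h import *
obs(); shot('top','top2.png',(200,130,420,290),3.6)"
```

```text
{'time_s': 10.8667, 'tool_pos': [0.429, -0.0967, 0.1234], 'tool_rot': [-179.8124, 2.0017, 176.9107], 'force': [0.5608, -0.2789, -0.074], 'grip_width': 0.0392, 'qpos': [-32.0757, -10.4478, 38.0045, 119.0249, 7.0567, 67.3765, 89.8736]}
```

View pics/top2.png

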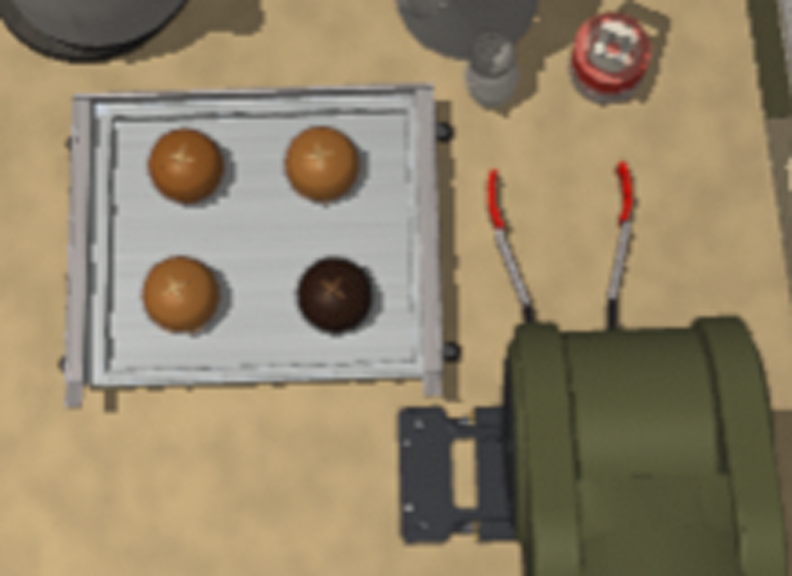

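```bash
python3 -c "
from h import *
c=env.read_camera('top')
f=lambda l,z:print(np.round(pix2w(c,[(u/3.6+200,v/3.6+130) for u,v in l],z),4).tolist())
f([(92,386),(432,376)],.038)
f([(335,296),(181,294),(187,165),(322,163)],.05)
for z in (.23,.27): f([(400,410),(400,542)],z)
obs()
shot('wrist','w2.png')
print(w2pix(c,[[.433,-.13,.024]]))
"
```

```text
[[0.5287, 0.2153, 0.038], [0.5147, -0.0267, 0.038]]
[[0.5762, 0.0373, 0.05], [0.5873, 0.1469, 0.05], [0.6829, 0.1381, 0.05], [0.6757, 0.0397, 0.05]]
[[0.4693, -0.005, 0.23], [0.3949, 0.0012, 0.23]]
[[0.4644, -0.0056, 0.27], [0.3935, 0.0003, 0.27]]
{'time_s': 10.9667, 'tool_pos': [0.4286, -0.0916, 0.1224], 'tool_rot': [-179.9056, 1.851, 177.1649], 'force': [-0.6523, 0.6699, 0.2169], 'grip_width': 0.0472, 'qpos': [-32.2324, -10.3552, 37.6388, 119.1219, 6.8535, 67.393, 89.6755]}
[[363.0311914  263.32342006]]
```

View pics/w2.png

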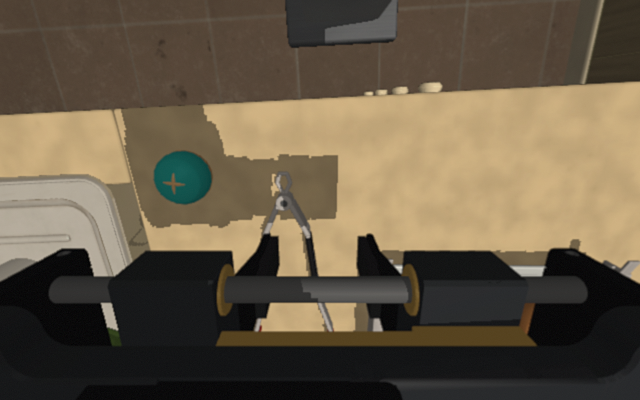

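```bash
python3 -c "
from h import *
c=env.read_camera('wrist'); o=env.get_obs()
print(pix2w(c,[(284,203)],.024,o))
go([.533,-.1315,.06],[180,0,178.8])
"
```

```text
[[ 0.44035584 -0.12609315  0.024     ]]
{'time_s': 11.0667, 'tool_pos': [0.4276, -0.0889, 0.1212], 'tool_rot': [-179.8727, 1.6585, 177.4691], 'force': [-0.1156, 0.736, 0.6751], 'grip_width': 0.0551, 'qpos': [-32.3505, -10.2726, 37.4364, 119.2311, 6.8107, 67.4301, 89.6649]}
shift cm [-10.54  -3.77   6.44] turn [-0.15  1.66 -1.33]
```

servo_tool([
  [1,[-1.5,-0.5,0.5],[0,0.6,-0.5]],
  [1,[-2,-0.7,1],[0,0.6,-0.5]],
  [1,[-2,-0.7,1.5],[0,0.4,-0.3]],
  [1,[-2,-0.7,1.5],[0,0,0]],
  [1,[-2,-0.7,1.0],[0,0,0]],
  [1,[-1,-0.3,0.5],[0,0,0]],
  [1,[0,0,0],[0,0,0]],
  [1,[0,0,0],[0,0,0]],
], force=25)

```text
time_s: 11.73
tool_pos: [0.5397, -0.1119, 0.0541]
tool_rot: [-179.9, -0.2, -179.6]
force: [-1.1, 0.2, 0.1]
grip_width: 0.0869
```

```bash
python3 -c "
from h import *
go([.532,-.1313,-.03],[180,0,178.8])
"
```

```text
{'time_s': 11.7333, 'tool_pos': [0.5397, -0.1119, 0.0541], 'tool_rot': [-179.941, -0.2319, -179.5535], 'force': [-1.067, 0.2461, 0.0599], 'grip_width': 0.0869, 'qpos': [-28.4184, 15.4011, 42.7001, 107.4383, -11.6604, 61.832, 109.2883]}
shift cm [ 0.75 -1.93  8.42] turn [-0.06 -0.23  1.65]
```

servo_tool([
  [1,[0.3,-1.0,0],[0,0,0.8]],
  [1,[0.4,-0.9,0],[0,0,0.8]],
  [1,[0,0,1],[0,0,0]],
  [1,[0,0,2],[0,0,0]],
  [1,[0,0,2],[0,0,0]],
  [1,[0,0,0.8],[0,0,0]],
  [1,[0,0,0],[0,0,0]],
])

```text
time_s: 12.32
tool_pos: [0.53, -0.1298, -0.0048]
tool_rot: [179.8, 0.0, 178.8]
force: [-0.2, 0.1, -0.2]
grip_width: 0.0873
```

```bash
python3 -c "
from h import *
go([.532,-.1313,-.03],[180,0,178.8])
shot('scene','s5.png',(300,130,460,260),4.5)
"
```

```text
{'time_s': 12.3167, 'tool_pos': [0.53, -0.1298, -0.0048], 'tool_rot': [179.7727, 0.009, 178.7646], 'force': [-0.2419, 0.0631, -0.1841], 'grip_width': 0.0873, 'qpos': [-24.9962, 19.5906, 41.7933, 110.9879, -16.0513, 55.2725, 113.1895]}
shift cm [-0.2  -0.16  2.52] turn [ 0.23  0.01 -0.04]
```

View pics/s5.png

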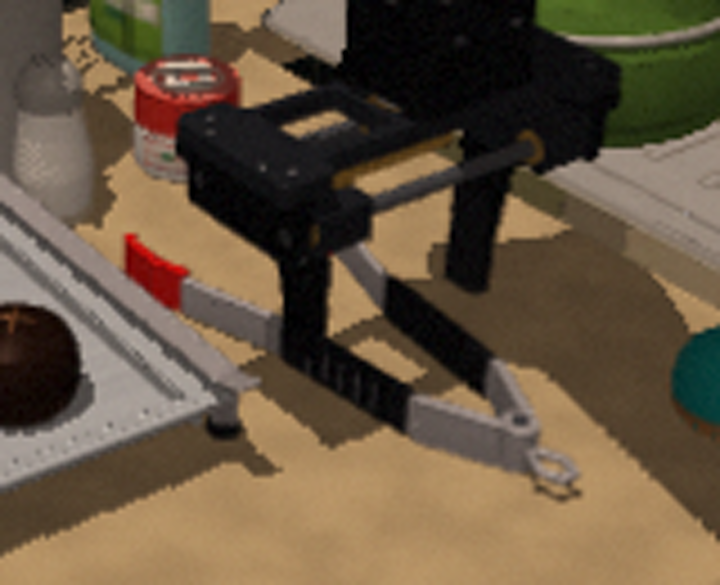

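servo_tool([
  [1,[-0.1,-0.1,0.9],[0,0,0]],
  [1,[-0.1,0,0.8],[0,0,0]],
  [1,[0,0,0.4],[0,0,0]],
  [1,[0,0,0.2],[0,0,0]],
  [1,[0,0,0],[0,0,0]],
])

```text
time_s: 12.78
tool_pos: [0.5347, -0.1312, -0.0266]
tool_rot: [179.7, 0.3, 178.8]
force: [0.1, 1.2, 0.4]
grip_width: 0.0869
```

servo_tool([
  [0,[0,0,0],[0,0,0]],
  [0,[0,0,0],[0,0,0]],
  [0,[0,0,0],[0,0,0]],
  [0,[0,0,0],[0,0,0]],
  [0,[0,0,0],[0,0,0]],
  [0,[0,0,0],[0,0,0]],
  [0,[0,0,0],[0,0,0]],
  [0,[0,0,0],[0,0,0]],
])

```text
time_s: 13.45
tool_pos: [0.5355, -0.131, -0.0258]
tool_rot: [179.7, 0.4, 178.8]
force: [0.1, 0.3, -0.7]
grip_width: 0.0421
```

servo_tool([
  [0.85,[0,0,0],[0,0,0]],
  [0.85,[0,0,0],[0,0,0]],
  [0.85,[0,0,0],[0,0,0]],
  [0.85,[0,0,0],[0,0,0]],
  [0.85,[0.1,0,0.3],[0,0,0]],
  [0.85,[0.1,0,0.2],[0,0,0]],
  [0.85,[0,0,0.1],[0,0,0]],
  [0,[0,0,0],[0,0,0]],
  [0,[0,0,0],[0,0,0]],
  [0,[0,0,0],[0,0,0]],
  [0,[0,0,0],[0,0,0]],
  [0,[0,0,0],[0,0,0]],
  [0,[0,0,0],[0,0,0]],
  [0,[0,0,0],[0,0,0]],
  [0,[0,0,0],[0,0,0]],
  [0,[0,0,0],[0,0,0]],
  [0,[0,0,0],[0,0,0]],
])

```text
time_s: 14.87
tool_pos: [0.5341, -0.1308, -0.0319]
tool_rot: [179.7, 0.5, 178.8]
force: [0.6, 0.2, -0.1]
grip_width: 0.0319
```

servo_tool([
  [0,[0,0,-0.5],[0,0,0]],
  [0,[0,0,-1.5],[0,0,0]],
  [0,[0,0,-2],[0,0,0]],
  [0,[0,0,-2],[0,0,0]],
  [0,[0,0,-2],[0,0,0]],
  [0,[0,0,-2],[0,0,0]],
  [0,[0.5,0.5,-1],[0,0,0]],
  [0,[1,1.5,0],[0,0,0.4]],
  [0,[1,2,0],[0,0,0.4]],
  [0,[1,2,0],[0,0,0.4]],
  [0,[1,2,0],[0,0,0.4]],
  [0,[1,2,0],[0,0,0.4]],
  [0,[0.5,1,0],[0,0,0]],
  [0,[0,0,0],[0,0,0]],
])

```text
time_s: 16.03
tool_pos: [0.471, -0.0191, 0.0844]
tool_rot: [179.8, 0.2, 176.1]
force: [-0.3, 0.4, -1.6]
grip_width: 0.0322
```

```bash
python3 -c "
from h import *
go([.465,.043,.075],[180,0,176.5])
"
```

```text
{'time_s': 16.0333, 'tool_pos': [0.471, -0.0191, 0.0844], 'tool_rot': [179.7953, 0.1606, 176.0624], 'force': [-0.3368, 0.3811, -1.5507], 'grip_width': 0.0322, 'qpos': [-40.1028, 0.0358, 39.8149, 116.411, -0.2407, 63.3864, 85.8823]}
shift cm [1.03 6.15 0.96] turn [ 0.2   0.16 -0.44]
```

servo_tool([
  [0,[0.2,1.5,0],[0,0,-0.2]],
  [0,[0.3,2,0],[0,0,-0.2]],
  [0,[0.3,1.8,0],[0,0,0]],
  [0,[0.2,0.5,0],[0,0,0]],
  [0.62,[0,0,0],[0,0,0]],
  [0.62,[0,0,0],[0,0,0]],
  [0.62,[0,0,0],[0,0,0]],
  [0.62,[0,0,0],[0,0,0]],
  [0.62,[0,0,0],[0,0,0]],
  [0.62,[0,0,0],[0,0,0]],
])

```text
time_s: 16.87
tool_pos: [0.466, 0.0309, 0.0852]
tool_rot: [180.0, 0.3, 175.8]
force: [0.3, -0.6, -1.7]
grip_width: 0.0533
```

```bash
python3 -c "
from h import *
go([.465,.043,.075],[180,0,176.5])
a,_=shot('scene','a.png',(190,150,390,270),3.9); b,_=shot('top','b.png',(210,130,360,235),3.9)
A=cv2.imread('pics/a.png');B=cv2.imread('pics/b.png')
# stack: scene over top, scaled to fit 800x600
w=500; A=cv2.resize(A,(w,int(A.shape[0]*w/A.shape[1]))); B=cv2.resize(B,(w-100,int(B.shape[0]*(w-100)/B.shape[1])))
S=np.zeros((A.shape[0]+B.shape[0],w,3),np.uint8); S[:A.shape[0]]=A; S[A.shape[0]:,:w-100]=B; cv2.imwrite('pics/s6.png',S); print(S.shape,A.shape,B.shape)
"
```

```text
{'time_s': 16.8667, 'tool_pos': [0.466, 0.0309, 0.0852], 'tool_rot': [179.9874, 0.2507, 175.8455], 'force': [0.3339, -0.5781, -1.6637], 'grip_width': 0.0533, 'qpos': [-43.383, -0.7111, 36.4571, 116.8877, 0.5125, 63.4368, 78.6903]}
shift cm [0.19 1.2  1.02] turn [ 0.01  0.25 -0.65]
(580, 500, 3) (300, 500, 3) (280, 400, 3)
```

View pics/s6.png

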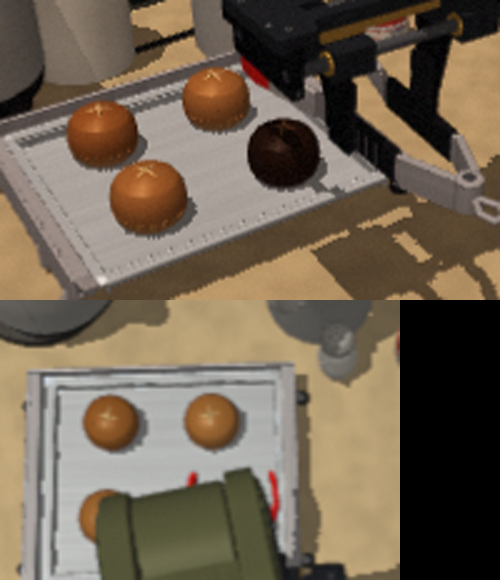

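```bash
python3 -c "
from h import *
o=env.get_obs(); T=np.array(o['tool_pos']); Rt=toolR(o)
a=env.read_camera('scene'); b=env.read_camera('top')
for n,c in(('scene',a),('top',b)):
  h=cv2.cvtColor(c['image'],cv2.COLOR_BGR2HSV); m=((h[...,0]<5)|(h[...,0]>175))&(h[...,1]>180)&(h[...,2]>90)
  k,l,s,ce=cv2.connectedComponentsWithStats(m.astype(np.uint8))
  print(n,[(s[i].tolist(),np.round(ce[i],1).tolist()) for i in range(1,k) if s[i,4]>5])
# predicted heads, no droop, half mouth width at grip width
for y in(-.043,.043):
  for dz in (0,-.02,-.04): 
    q=T+Rt@np.array([-.135,y,0])+[0,0,.044+.012+dz]; print(y,dz,np.round(q,3),np.round(w2pix(a,q),1),np.round(w2pix(b,q),1))
for z in(.10,.141): print(z,pix2w(b,[(282.4,195.6),(311.2,195.2)],z))
"
```

```text
scene [([286, 173, 11, 12, 50], [290.9, 179.1])]
top [([360, 148, 12, 7, 17], [364.8, 152.1]), ([311, 195, 3, 17, 23], [312.3, 203.6]), ([280, 196, 3, 4, 8], [281.2, 197.5])]
-0.043 0 [ 0.597 -0.022  0.142] [[322.  153.1]] [[314.6 193.7]]
-0.043 -0.02 [ 0.597 -0.022  0.122] [[322.1 162.5]] [[314.7 195.7]]
-0.043 -0.04 [ 0.597 -0.022  0.102] [[322.2 171.6]] [[314.9 197.6]]
0.043 0 [0.604 0.064 0.142] [[281.2 164.7]] [[278.2 194.3]]
0.043 -0.02 [0.604 0.064 0.122] [[281.8 174.3]] [[279.1 196.2]]
0.043 -0.04 [0.604 0.064 0.102] [[282.5 183.7]] [[279.9 198.1]]
0.1 [[ 0.61000722  0.05785971  0.1       ]
 [ 0.60476652 -0.01304037  0.1       ]]
0.141 [[ 0.59976416  0.0546725   0.141     ]
 [ 0.59474444 -0.01323805  0.141     ]]
```

```bash
python3 -c "
from h import *
from scipy.optimize import least_squares
o=env.get_obs(); T=np.array(o['tool_pos']); Rt=toolR(o)
a=env.read_camera('scene'); im=a['image']
h=cv2.cvtColor(im,cv2.COLOR_BGR2HSV); m=((h[...,0]<5)|(h[...,0]>175))&(h[...,1]>180)&(h[...,2]>90)
print('\n'.join(''.join('#' if m[r,c] else ('k' if im[r,c].max()<45 else '.') for c in range(278,312)) for r in range(166,192)))
for x in(-.135,-.115,-.095):
  for zz in(.012,-.012):
    print(x,zz,[np.round(w2pix(a,T+Rt@np.array([x*np.cos(t),.038,-x*0])+[0,0,.044+zz+x*np.sin(t)])[0],1).tolist() for t in np.radians([0,4,8,12])])
"
```

```text
.....kkkkkkkkkkkkkkkkkkkkkkkkkkkkk
.....kkkkkkkkkkkkkkkkkkkkkkkkkkkkk
......kkkkkkkkkkkkkkkkkkkkkkkkkkkk
......kkkkkkkkkkkkkkkkkkkkkkkkkkkk
.......kkkkkkkkkkkkkkkkkkkkkkkkkkk
.......kkkkkkkkkkkkkkkkkkkkkkkkkkk
.........kkkkkkkkkkkkkkkkkkkkkkkkk
........#.kkkkkkkkkkkkkkkkkkkkkkkk
........##.kkkkkkkkkkkkkkkkkkkkkkk
........###.kkkkkkkkkkkkkkkkkkkkkk
........####.kkkkkkkkkkkkkkkkkkkkk
.........####.kkkkkkkkkkkkkkkkkkkk
.........######kkkkkkkkkkkkkkkkkkk
..........######kkkkkkkkkkkkkkkkkk
...........######kkkkkkkkkkkkkkkkk
............######.kkkkkkkkkkkkkk.
.............######kkkkkkkkkkkkkk.
..............#####.kkkkkkkkkkkkk.
.................##...kkkkkkkkkkk.
.......................kkkkkkkkkk.
........................kkkkkkkkk.
.........................kkkkkkkkk
..........................kkkkk.k.
...........................kkkkk..
............................kk....
..................................
-0.135 0.012 [[283.4, 164.0], [283.8, 168.7], [284.3, 173.4], [285.0, 178.2]]
-0.135 -0.012 [[284.1, 175.6], [284.5, 180.1], [285.0, 184.6], [285.7, 189.3]]
-0.115 0.012 [[288.5, 168.6], [288.8, 172.6], [289.2, 176.7], [289.8, 180.8]]
-0.115 -0.012 [[289.2, 180.3], [289.4, 184.2], [289.9, 188.1], [290.4, 192.1]]
-0.095 0.012 [[293.8, 173.4], [294.0, 176.7], [294.3, 180.2], [294.8, 183.6]]
-0.095 -0.012 [[294.4, 185.2], [294.6, 188.4], [294.9, 191.8], [295.4, 195.1]]
```

servo_tool([
  [0.62,[0.1,0.6,0.5],[0,0.1,-0.3]],
  [0.62,[0.1,0.5,0.5],[0,0.1,-0.3]],
  [0.62,[0,0,0],[0,0,0]],
  [0.62,[0,0,0],[0,0,0]],
])

```text
time_s: 17.45
tool_pos: [0.4644, 0.0446, 0.074]
tool_rot: [180.0, 0.0, 176.6]
force: [-0.2, -0.4, -1.4]
grip_width: 0.0544
```

```bash
cat > chk.py <<'E'
from h import *
o=obs(); T=np.array(o['tool_pos']); Rt=toolR(o)
b=env.read_camera('top'); im=b['image']
h=cv2.cvtColor(im,cv2.COLOR_BGR2HSV); m=((h[...,0]<5)|(h[...,0]>175))&(h[...,1]>180)&(h[...,2]>90)
k,l,s,ce=cv2.connectedComponentsWithStats(m[:,:350].astype(np.uint8))
z=T[2]+.056
for i in range(1,k):
    if s[i,4]>2: x,y,w,hh,ar=s[i]; print('head px',s[i].tolist(),'tip world',np.round(pix2w(b,[(x+w/2-.5,y)],z)[0],4))
print('expected tip mid',T+Rt@[-.135,0,0],'mouth',T+Rt@[-.113,0,0])
E
python3 chk.py; python3 -c "
from h import *
go([.465,.043,.05],[180,0,176.5])"
```

```text
{'time_s': 17.45, 'tool_pos': [0.4644, 0.0446, 0.074], 'tool_rot': [179.9609, 0.0214, 176.6352], 'force': [-0.1817, -0.3904, -1.3781], 'grip_width': 0.0544, 'qpos': [-44.0645, 0.3783, 35.8155, 117.4291, -0.2885, 62.2357, 78.5199]}
head px [305, 197, 3, 18, 23] tip world [ 5.941e-01 -4.000e-04  1.300e-01]
head px [275, 198, 2, 4, 6] tip world [0.5981 0.0723 0.13  ]
expected tip mid [0.59914908 0.03669486 0.07409925] mouth [0.577187   0.0379861  0.07409105]
{'time_s': 17.5, 'tool_pos': [0.4642, 0.0448, 0.074], 'tool_rot': [179.9567, 0.0034, 176.6484], 'force': [-0.7766, 1.123, -1.4534], 'grip_width': 0.0537, 'qpos': [-44.0709, 0.3779, 35.808, 117.438, -0.2969, 62.2439, 78.5231]}
shift cm [-0.09 -0.17  2.4 ] turn [0.04 0.   0.15]
```

servo_tool([
  [0.62,[-0.1,-0.1,1],[0,0,0]],
  [0.62,[0,0,1.5],[0,0,0]],
  [0.62,[0,0,1.2],[0,0,0]],
  [0.62,[0,0,0.7],[0,0,0]],
  [0.62,[0,0,0],[0,0,0]],
])

```text
time_s: 17.92
tool_pos: [0.4661, 0.0436, 0.027]
tool_rot: [179.9, 0.1, 176.7]
force: [-0.6, -0.6, -1.5]
grip_width: 0.0539
```

```bash
python3 chk.py; python3 -c "
from h import *
go([.466,.043,.0105],[180,0,176.5])"
```

```text
{'time_s': 17.9167, 'tool_pos': [0.4661, 0.0436, 0.027], 'tool_rot': [179.9332, 0.1197, 176.6817], 'force': [-0.5681, -0.6252, -1.5326], 'grip_width': 0.0539, 'qpos': [-43.2947, 4.7403, 36.293, 119.9252, -3.429, 56.1687, 81.4908]}
head px [306, 201, 2, 4, 4] tip world [ 0.5951 -0.      0.083 ]
head px [277, 202, 2, 6, 10] tip world [0.5989 0.0725 0.083 ]
head px [307, 207, 2, 10, 12] tip world [ 0.5796 -0.0013  0.083 ]
expected tip mid [0.60090124 0.03576759 0.02729903] mouth [0.57893818 0.037041   0.02725308]
{'time_s': 17.9667, 'tool_pos': [0.4664, 0.0435, 0.0276], 'tool_rot': [179.9279, 0.1439, 176.6763], 'force': [-0.7684, 0.6338, -0.4332], 'grip_width': 0.0539, 'qpos': [-43.2959, 4.701, 36.2962, 119.8842, -3.4003, 56.2159, 81.4693]}
shift cm [ 0.04 -0.06  1.71] turn [0.07 0.14 0.18]
```

servo_tool([
  [0.62,[0,0,0.6],[0,0,0]],
  [0.62,[0,0,0.6],[0,0,0]],
  [0.62,[0,0,0.4],[0,0,0]],
  [0.62,[0,0,0.1],[0,0,0]],
  [0.62,[0,0,0],[0,0,0]],
])

```text
time_s: 18.38
tool_pos: [0.468, 0.0437, 0.0102]
tool_rot: [179.9, 0.3, 176.7]
force: [-1.5, 0.7, -1.3]
grip_width: 0.0546
```

servo_tool([
  [0,[0,0,0],[0,0,0]],
  [0,[0,0,0],[0,0,0]],
  [0,[0,0,0],[0,0,0]],
  [0,[0,0,0],[0,0,0]],
  [0,[0,0,0],[0,0,0]],
  [0,[0,0,0],[0,0,0]],
  [0,[0,0,0],[0,0,0]],
  [0,[0,0,0],[0,0,0]],
], force=26)

```text
time_s: 19.05
tool_pos: [0.4686, 0.044, 0.0111]
tool_rot: [179.8, 0.4, 176.7]
force: [-0.4, 0.7, -1.8]
grip_width: 0.0457
```

servo_tool([
  [0,[0,0,-0.4],[0,0,0]],
  [0,[0,0,-0.8],[0,0,0]],
  [0,[0,0,-1],[0,0,0]],
  [0,[0,0,-1],[0,0,0]],
  [0,[0,0,-1],[0,0,0]],
  [0,[0,0,-1],[0,0,0]],
])

```text
time_s: 19.55
tool_pos: [0.4669, 0.0431, 0.0667]
tool_rot: [179.9, 0.2, 176.6]
force: [0.3, 0.1, -1.7]
grip_width: 0.0454
```

servo_tool([
  [0,[0,0,-1],[0,0,0]],
  [0,[0,0,-1],[0,0,0]],
  [0,[0,0,-1],[0,0,0]],
  [0,[0,0,-1],[0,0,0]],
  [0,[0,0,-1],[0,0,0]],
  [0,[0,0,-1],[0,0,0]],
  [0,[0,0,-0.5],[0,0,0]],
  [0,[0,0,0],[0,0,0]],
  [0,[0,0,0],[0,0,0]],
  [0,[0,0,0],[0,0,0]],
  [0,[0,0,0],[0,0,0]],
  [0,[0,0,0],[0,0,0]],
])

```text
time_s: 20.55
tool_pos: [0.4681, 0.0433, 0.1424]
tool_rot: [179.7, 0.5, 176.6]
force: [-0.6, 0.8, -1.9]
grip_width: 0.0455
```

```bash
cat > chk2.py <<'E'
from h import *
o=obs(); T=np.array(o['tool_pos']); Rt=toolR(o)
a=env.read_camera('scene'); im=a['image']; cv2.imwrite('pics/end.png',im)
q=T+Rt@[-.113,0,0]
print('roll px expected held',w2pix(a,q+[0,0,.044]),' on tray',w2pix(a,[.578,.037,.047]))
h=cv2.cvtColor(im,cv2.COLOR_BGR2HSV)
for p in ([.578,.037,.047],[.587,.147,.047],[.683,.138,.047],[.676,.040,.047],q+[0,0,.044],q+[0,0,.03],q+[0,0,.024]):
    u,v=w2pix(a,p)[0].astype(int); print(u,v,im[v-4:v+5,u-4:u+5].reshape(-1,3).mean(0).round(),h[v,u])
# brown-dark (roll), red, orange and black classes around held roll
red=((h[...,0]<5)|(h[...,0]>175))&(h[...,1]>180)&(h[...,2]>90)
org=(h[...,0]>=5)&(h[...,0]<16)&(h[...,1]>140)&(h[...,2]>90)
dk=(h[...,2]<75)&(h[...,1]>80)
u,v=w2pix(a,q+[0,0,.044])[0].astype(int)
for r in range(v-14,v+100,2): print(r,''.join('R' if red[r,c] else 'O' if org[r,c] else 'd' if dk[r,c] else 'k' if im[r,c].max()<60 else '.' for c in range(u-70,u+60,2)))
E
python3 chk2.py
```

```text
{'time_s': 20.55, 'tool_pos': [0.4681, 0.0433, 0.1424], 'tool_rot': [179.735, 0.4984, 176.6104], 'force': [-0.5718, 0.7699, -1.8897], 'grip_width': 0.0455, 'qpos': [-44.6435, -4.2772, 35.1131, 112.7105, 2.4569, 70.2616, 76.1984]}
roll px expected held [[299.99728055 142.15415386]]  on tray [[303.29086823 209.54897808]]
303 209 [132. 137. 145.] [ 16  28 100]
249 227 [ 46.  93. 159.] [ 13 177 173]
231 202 [ 33.  74. 138.] [ 11 192 146]
276 188 [ 42.  88. 152.] [ 12 183 159]
299 142 [ 9.  9. 10.] [163 198   9]
300 149 [13. 13. 16.] [60 26 10]
300 152 [25. 25. 29.] [170  25  31]
128 OOOOOddkddkkkkdkkk....kkdddkkkkkkkkkkkkkkd.......dkk........k.kkk
130 ....Oddkkkkkddkdkk....kkkdddkkkkkkkkkkkkkd...dkkkkkkkd.......kkkk
132 OOO.dddkdkkkdkkkkk....kkkddkddkkkkkkdkkkkkdkkkkkkkkkkk...kkkkkkkk
134 OO.d.kddkkkkkdkdkd.....ddddkkkkkkdkdkkkkkkddkkkkkkkkkkkkkkkkdkddd
136 ......kdkkdkkkdkkd.....kddkdkkddddkkdkkkkk..dkkkkkkkdkkk....dkddd
138 ......kdkdkdkdkkkd.....kkddkdddkdkkdkdkkkkkd.kkdkkkkkk......kdddd
140 ......kdddkkkdkkdk.......kdkddddkdkdkkkkkkkk.kkkkkkkkk.....kkddkk
142 ......kkkdddkdkkdkk.....
[... 2771 characters left out ...]

222 ....OOOOOOOOOOOOO................................................
224 ...OOOOOOOOOOOOOO.........................................dkkkd..
226 ...OOOOOOOOOOOOO.d.........................................kkkd..
228 ...OOOOOOOOOOOOO.d...............................................
230 ...OOOOOOOOOOOOO.d...............................................
232 ...OOOOOOOOOOOO.dd...............................................
234 ...OOOOOOOOOOO.dd..........................d.....................
236 ....OOOOOOOO...dO................................................
238 ......OOO.....dd.................................................
240 ........OO.O.Od..................................................
```

```bash
python3 -c "
from h import *
o=obs(); print(np.abs(o['joint_velocities']).max())
for i in range(6): env.read_camera('scene')
o=obs(); print(np.abs(o['joint_velocities']).max())
print(env.sign_off())"
```

```text
{'time_s': 20.6, 'tool_pos': [0.468, 0.0432, 0.1423], 'tool_rot': [179.7405, 0.4783, 176.6102], 'force': [-0.0559, -0.102, -2.0718], 'grip_width': 0.0457, 'qpos': [-44.6422, -4.2704, 35.1125, 112.7216, 2.4536, 70.2657, 76.1996]}
0.10232262928059574
{'time_s': 20.9, 'tool_pos': [0.4685, 0.0433, 0.1429], 'tool_rot': [179.7103, 0.5442, 176.6086], 'force': [-0.4486, 0.1725, -1.9393], 'grip_width': 0.0455, 'qpos': [-44.6417, -4.3017, 35.1114, 112.6759, 2.457, 70.266, 76.1985]}
0.25715468707259503
the job is handed in; nothing more can be done
None
```

I pushed the tray home, gripped the tongs by their sleeves, closed them on the dark roll and lifted it straight up. The job was handed in at about 21 s, with no verdict reported.

**Last checks**
- **Tray:** it stopped against the rear stop with about 15 N, and the top view then showed it home with all four rolls on it. After the lift I only checked that the pale rolls were still in their places; I did not measure the tray again.
- **Grip:** the opening was 45.5–45.7 mm, against the 46 mm expected when closed on a roll. The downward load rose by about 0.4 N, which fits the 50 g roll.
- **Dark roll:** it had gone from its place on the tray, and dark pixels showed behind the red heads. It was lifted about 13 cm, and the arm was still.
- **Pale rolls:** all three were in place, judged from pixel colours because I had used up my 12 picture views.
- **Salt shaker and cream pot:** the path kept clear of them, but I did not measure them again at the end.

**Disagreements**
- **TCP offset:** the reported TCP lay about 35 mm beyond the real fingertips. Because of this, my first two pushes passed over the tray's rim between the front rolls. There was no measurable contact, and neither the tray nor the rolls moved. I found the offset by touching the counter lightly (18 N) and corrected for it from then on.

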